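# Close the jaw case: fold its flap over and tuck it under the lip

## Robot

A 6-joint arm with a two-finger parallel gripper is mounted at the origin on the work surface. World frame = base frame: x ahead of the robot, y to its left, z up, the work surface at z = 0. Lengths are in m, angles in rad, forces in N, time in s.
With the tool pointing down it reaches from about 0.35 to 0.975 m from the base axis. Payload 7.1 kg.
Tool frame: the origin (TCP) lies midway between the tips of the shut fingers; the grasp point (between the pads) lies 19 mm behind it; z points along the fingers, y is the line along which they close (so a half turn about z gives the same grasp; the last joint's range is limited). The gripper opens to 88 mm and grips with 3 to 60 N. Pads are 20 mm wide; open, the fingers measure 115 mm over their backs; the gripper's body (75 mm by 178 mm) begins 61 mm behind the grasp point.
Start: joints at [-1.277, 0.423, 1.63, -0, 1.089, -0.019], TCP at [0.192, -0.595, 0.223] pointing down, gripper open.
Joint ranges: [-3, 3], [-0.9, 2.11], [0.09, 2.58], [-1.31, 4.45], [0.11, 2.69], [-2.54, 2.54]. Speed limits (rad/s): [2.39, 2.39, 3.01, 3.14, 3.14, 3.14].

## Interface

Orientations are given as a unit quaternion [w, x, y, z].
In Python, from station import manip, kin, viewer, nets gives the robot as it stands. Calls block until the motion is done:
- manip.move_pose(position, orientation): joint-space move of the TCP to a pose.
- manip.movel(position, frame=None, v=0.15, until_force=None): straight line of the TCP; frame=None keeps the orientation; v is the mean speed in m/s. With until_force (N) it stops when the force on the tool has changed by that much, and returns True; else False.
- manip.movej(angles): joint-space move.
- manip.command_gripper(opening): opening from 0.0 (shut) to 1.0 (fully open); the grip force is fixed at half the most; returns when the fingers have stopped.
- manip.wait(seconds).
- kin.inverse_kinematics(position, orientation): joint angles nearest the present ones, or None.
- viewer.read_camera(name): name is "scene" or "top" or "wrist"; returns the picture (420x560x3 uint8, red, green, blue); there is no depth.
- viewer.camera_info(name): a dict with "intrinsics" (3x3 intrinsics, pixels), "dist" ([k1, k2, p1, p2, k3] as OpenCV has them; the pictures are not rectified), "T" (4x4, takes a point from camera to world coordinates); the wrist camera has in their place "tool_from_camera" (4x4, takes a point from camera to tool coordinates, whose origin is the TCP and whose axes are the flange's). Camera axes: x right, y up, looking along -z (the intrinsics and any distortion apply to the point x, -y, -z); pixel columns grow to the right and rows downward; lengths in m; the calibration is good to about 2 mm. A picture is of the moment at which its call begins: read the wrist's pose just before it. camera_info takes no time and is no camera call.
A pose or a line that the arm cannot do raises manip.MotionError and nothing moves.
- manip.job_done(): hands the job in; it is judged then, once.
Trained networks look in the newest picture that a camera, given by its name, has taken for a name from the list of things; names that differ only in an ending like _2 or _b are one class to them, and where a whole thing is asked for, a point or a joint stands for the part that bears it (a point fixed in the world has none). Each returns a list of dicts, best first, with "conf" (0 to 1); they miss things now and then, are a little off and sometimes report something else, mostly with a low value. They report only what shows in the picture. A call takes as long as a camera call.
- nets.recognise(camera, query): "bbox" ([centre column, centre row, width, height] in pixels, round what is visible of it).
Readings, each from a call of its own:
- manip.get_time(): time.
- manip.get_joint_pos(): joint angles.
- manip.get_qvel(): joint speeds.
- manip.get_effort(): joint torques, N m.
- manip.get_tcp_pos(): TCP position.
- manip.get_ee_rot(): TCP orientation.
- manip.get_ft_force(): force on the tool from outside, world axes, zero at the start.
- manip.get_ft_torque(): the same for the moment, N m.
- manip.get_grip_width(): opening from 0.0 (shut) to 1.0 (fully open).
- manip.get_finger_force(): force on a finger pad.
Only numpy, scipy, OpenCV 4.12 (cv2) and the standard library are available. Lean on these libraries where they do the work, as an engineer would, in place of code of your own. Each camera call takes 0.05 s, during which the arm holds its last target. There are 200 camera calls.

## Task

Two specimen cases stand open in the storage chest. On the one that holds the resin jaw, push the springy flap over with your fingertips, press it down flat, and push it along so that its free edge slides fully home beneath the steel retaining lip and stays shut when you let go. Leave the jaw in its case, leave the other case open and everything else standing where it is, and do not pick anything up.

Things in the scene. Friction and masses are not known exactly. Their poses are not given: they have to be found in the camera images.
- jaw_case: The task's case, screwed to the chest floor: open teak box 140 (its x) x 104 (its y) x 46 mm high, walls and floor 6 mm. It holds the jaw. The two cases are alike and may change places. Origin: centre of its underside, 6 mm above the table; z up. A hinged flap stands open at the -x end (nearer the robot); a steel retaining lip bridges the +x end.
- jaw_flap (a joint): Fold angle of the jaw case's flap, rad: 0 flat over the case, 1.57 upright, 1.9 leaning back (limit); starts at 1.35 to 1.72. Springy, stiff hinge: standing open it stays put; about 1 N at its far end folds it; let go when flat but not tucked, it lifts again to about 0.3 rad. Lying flat, its upper face is 53 mm above the case's underside.
- jaw_slide (a joint): How far flap and pin are pushed along the case's +x, m: 0 at the start (flat flap's free edge at case x +48 mm, 6 mm short of the lip), stop at 0.020 (edge 14 mm under the lip). Moves under about 3.5 N, stays where left. Slide it only when flat: the solid lip blocks a raised flap; play above a flat flap is 3.5 mm.
- jaw_hinge (a point): Centre of the steel pin on which the jaw case's flap turns, at case x -56 mm (plus jaw_slide), 50.5 mm above the case's underside. Axes parallel to the case.
- jaw_edge (a point): Middle of the free edge of the jaw case's flap, 104 mm from the pin; x along the flap away from the pin, z out of its upper face. Flap: plywood, 5 mm thick (pin and this point in mid-thickness), 80 mm wide, from 4 to 104 mm from the pin; on its upper face a rib to push against, 6 mm high, 60 mm wide, 62 to 68 mm from the pin.
- jaw_lip_front (a point): On the jaw case's lip: middle of the front lower edge of its level strip, at case x +54 mm, 56.5 mm above the case's underside. Strip: steel, 5 mm thick, across the full width, case x +54 to +70 mm, its front flared upward from x +50 mm; the flap passes between its feet.
- jaw: Bone-coloured resin lower jaw, a horseshoe 66 by 66 mm, 39 mm high, with white teeth and two upright ends, lying loose in its case. Origin: centre of its underside.
- vert_case: The other case, screwed to the chest floor: open teak box 140 (its x) x 104 (its y) x 46 mm high, walls and floor 6 mm. It holds the vertebra segment. Leave it alone. Origin: centre of its underside, 6 mm above the table; z up. A hinged flap stands open at the -x end (nearer the robot); a steel retaining lip bridges the +x end.
- vert_flap (a joint): Fold angle of the other case's flap, as jaw_flap. Leave it as it is.
- vert_slide (a joint): Slide of the other case's flap, as jaw_slide. Leave it.
- vertebra: White plastic segment of three vertebrae, 75 by 50 mm, 37 mm high, lying in the other case. Origin: centre of its underside.
- screw_block: Light wood block 50 by 34 by 22 mm with two upright brass screws, 37 mm high in all, loose, between the cases. Origin: centre of its underside.
- skull_mount: Walnut skull mount, round foot 84 mm across with a short post and head, 70 mm high, loose, between and beyond the cases. Origin: centre of its underside.
- bottle: Blue glass bottle, 48 mm across, 90 mm high, loose, near a far corner of the chest. Origin: centre of its underside.
- jar: Clear glass jar with a steel cap, 54 mm across, 70 mm high, loose, near a far corner of the chest. Origin: centre of its underside.
- screwdriver: Screwdriver 160 mm long lying along the far wall of the chest, loose. Origin: on its underside near the middle.

How it is judged:
On the way, in this order (a step that is already met when the one before it is completed fails the run):
1. the jaw case's flap is folded over, still short of the lip (value of joint jaw_flap below 0.5 rad and value of joint jaw_slide below 0.012 m).
2. its free edge is beneath the lip (value of joint jaw_flap below 0.08 rad and value of joint jaw_slide above 0.013 m), for 0.2 s.
At the end, for the whole second after the job is handed in: The jaw case's flap is released, at rest and flat (within 0.08 rad), slid at least 13 of its 20 mm so that its free edge is at least 6 mm under the lip; the jaw lies in its case and the vertebra in the other, whose flap still stands open (above 1.1 rad) and unslid (all of step 2 and velocity of joint jaw_flap below 0.1 rad/s and x of jaw_edge in the frame of jaw_lip_front above 0.006 m and z of jaw_edge in the frame of jaw_lip_front below 0 m and x of jaw in the frame of jaw_case between -0.05 and 0.05 m and y of jaw in the frame of jaw_case between -0.035 and 0.035 m and z of jaw in the frame of jaw_case below 0.02 m and x of vertebra in the frame of vert_case between -0.05 and 0.05 m and y of vertebra in the frame of vert_case between -0.035 and 0.035 m and z of vertebra in the frame of vert_case below 0.02 m and value of joint vert_flap above 1.1 rad and value of joint vert_slide below 0.005 m); the robot touches nothing.
It fails at once if a bystander is pushed more than 25 mm from its place (distance of any of vertebra, screw_block, skull_mount, bottle, jar, screwdriver from where it was at the start of the episode above 0.025 m).
It fails at once if anything loose is lifted (height (world z) of any of jaw, vertebra above 0.035 m or height (world z) of any of screw_block, skull_mount, bottle, jar, screwdriver above 0.026 m).
It fails at once if a bystander is knocked over (angle between any of skull_mount, bottle, jar, screw_block's own z axis and vertical above 0.5 rad).
It fails at once if the other case's flap is moved (value of joint vert_flap below 1.1 rad or value of joint vert_slide above 0.006 m).
It also fails if it takes over 45 s, if anything falls off the work surface, if the arm or the gripper's body presses on something with over 40 N, if the wrist force passes 120 N, or if a joint passes its speed limit or range.

## Working session

There is one attempt and no reset: what is moved stays moved. The work goes in short steps, each a Python script; the robot and the scene stay as the last script left them, time stands still between calls to the robot, and variables do not carry over. Pictures are saved under pics/ and viewed, at most 10 in all, crops included, and the job is handed in when it is done.

```bash
mkdir -p pics; python3 - <<'E'
from station import manip, viewer, nets
import cv2
for c in ("top","scene"):
    im=viewer.read_camera(c); cv2.imwrite(f"pics/{c}0.png",im[:,:,::-1])
    i=viewer.camera_info(c); print(c,i["intrinsics"],i["dist"],i["T"])
    for q in ("jaw","jaw_case","jaw_flap","vertebra","jaw_lip_front","skull_mount"):
        print(q,[( [round(float(v)) for v in d["bbox"]],round(float(d["conf"]),2)) for d in nets.recognise(c,q)])
print(manip.get_time(), manip.get_ee_rot())
E
```

```text
top [[455.39548806   0.         279.94761581]
 [  0.         455.39548806 207.2647745 ]
 [  0.           0.           1.        ]] [0.02904437 0.         0.         0.         0.        ] [[-0.00151875  0.9977835  -0.06652657  0.56416704]
 [-0.99993668 -0.00225709 -0.0110247  -0.00594266]
 [-0.01115042  0.06650562  0.99772374  1.13970043]
 [ 0.          0.          0.          1.        ]]
jaw [([402, 237, 30, 35], 0.76)]
jaw_case [([402, 239, 58, 67], 0.83), ([283, 280, 26, 20], 0.34)]
jaw_flap [([406, 265, 49, 14], 0.46)]
vertebra [([173, 222, 18, 33], 0.85)]
jaw_lip_front [([408, 218, 46, 14], 0.54)]
skull_mount [([272, 203, 36, 35], 0.75)]
scene [[423.74610231   0.         284.14595772]
 [  0.         423.74610231 209.17236298]
 [  0.           0.           1.        ]] [-0.02130721  0.          0.          0.          0.        ] [[ 0.49574537 -0.71951322  0.48635096  1.08555012]
 [ 0.86841607  0.40457413 -0.28665885 -0.28434982]
 [ 0.00948981  0.56446479  0.8254026   0.88337357]
 [ 0.          0.          0.          1.        ]]
jaw [([164, 251, 40, 35], 0.62)]
jaw_case [([166, 246, 65, 91], 0.6)]
jaw_flap [([153, 213, 51, 37], 0.79)]
vertebra [([372, 174, 19, 23], 0.8), ([163, 248, 42, 38], 0.6)]
jaw_lip_front []
skull_mount [([303, 233, 37, 39], 0.55)]
0.7 [ 3.90016931e-05  9.87795780e-01  1.55754602e-01 -3.54004061e-06]
```

View pics/top0.png

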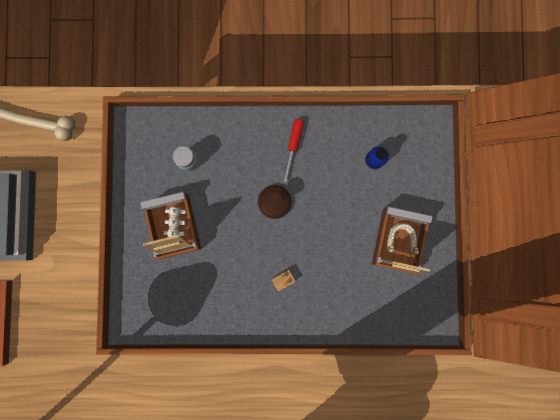

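View pics/scene0.png

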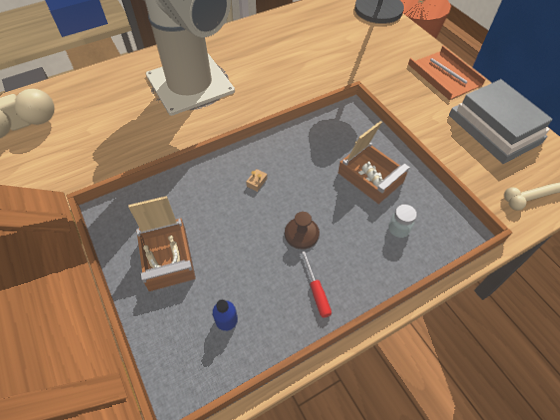

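```bash
cat > h.py <<'E'
from station import manip, kin, viewer, nets
import numpy as np, cv2
from scipy.spatial.transform import Rotation as R
def rot(q): return R.from_quat([q[1],q[2],q[3],q[0]]).as_matrix()
def quat(M):
    q=R.from_matrix(M).as_quat(); return [q[3],q[0],q[1],q[2]]
def down(yaw):  # tool z down, tool x axis at heading yaw
    c,s=np.cos(yaw),np.sin(yaw)
    return quat(np.array([[c,s,0],[s,-c,0],[0,0,-1]]).T.T)
def snap(c,name=None):
    i=viewer.camera_info(c)
    if c=="wrist":
        T=np.eye(4);T[:3,:3]=rot(manip.get_ee_rot());T[:3,3]=manip.get_tcp_pos();T=T@i["tool_from_camera"]
    else: T=i["T"]
    im=viewer.read_camera(c)
    if name: cv2.imwrite(f"pics/{name}.png",im[:,:,::-1])
    return im,(np.array(i["intrinsics"]),np.array(i["dist"]),np.array(T))
def proj(P,cam):
    K,d,T=cam; p=(np.atleast_2d(P)-T[:3,3])@T[:3,:3]*[1,-1,-1]
    return cv2.projectPoints(p,np.zeros(3),np.zeros(3),K,d)[0][:,0]
def onz(uv,z,cam):
    K,d,T=cam; n=cv2.undistortPoints(np.float64(uv).reshape(-1,1,2),K,d)[:,0]
    r=np.c_[n[:,0],-n[:,1],-np.ones(len(n))]@T[:3,:3].T
    return T[:3,3]+r*((z-T[2,3])/r[:,2])[:,None]
E
python3 - <<'E'
from h import *
print(viewer.camera_info("wrist"))
_,cam=snap("top")
print(onz([[402,240],[430,214],[388,208],[272,203],[465,240]],0.05,cam))
p=manip.get_tcp_pos(); manip.movel([p[0],p[1],0.40])
manip.move_pose([0.50,-0.29,0.40],down(0))
snap("wrist","w1"); print(manip.get_time(),manip.get_tcp_pos(),manip.get_joint_pos())
E
```

```text
{'intrinsics': array([[362.05657036,   0.        , 288.1993772 ],
       [  0.        , 362.05657036, 207.13957111],
       [  0.        ,   0.        ,   1.        ]]), 'dist': array([-0.07327956,  0.        ,  0.        ,  0.        ,  0.        ]), 'tool_from_camera': array([[-1.18430535e-04,  9.65489638e-01,  2.60441442e-01,
         7.02228734e-02],
       [ 9.99999963e-01,  5.00513315e-05,  2.69183307e-04,
        -3.77662695e-04],
       [ 2.46858253e-04,  2.60441464e-01, -9.65489608e-01,
        -1.61247033e-01],
       [ 0.00000000e+00,  0.00000000e+00,  0.00000000e+00,
         1.00000000e+00]])}
[[ 0.55826704 -0.28361994  0.05      ]
 [ 0.61995499 -0.35098484  0.05      ]
 [ 0.63448328 -0.2519267   0.05      ]
 [ 0.64712891  0.02516031  0.05      ]
 [ 0.5582567  -0.43139857  0.05      ]]
3.725 [ 0.4996181  -0.29084397  0.39991871] [-5.47643914e-01  2.00153704e-01  1.53264189e+00 -2.27002498e-04
  1.40886146e+00  1.02420295e+00]
```

View pics/w1.png

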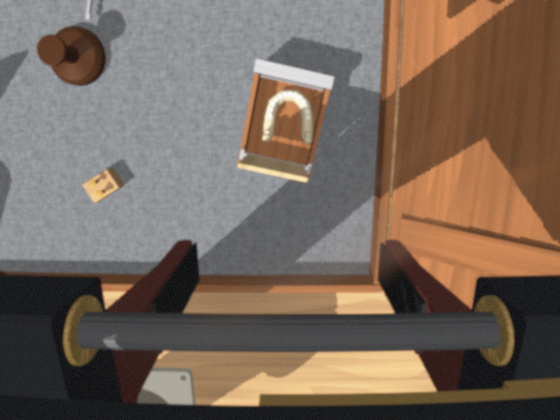

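```bash
python3 - <<'E'
from h import *
manip.move_pose([0.52,-0.28,0.28],down(-0.22))
im,cam=snap("wrist"); np.savez("c2.npz",im=im,K=cam[0],d=cam[1],T=cam[2])
# overlay initial model
cv2.imwrite("pics/w2.png",cv2.resize(im[0:300,130:430][:,:,::-1],None,fx=2,fy=2,interpolation=cv2.INTER_CUBIC))
print(manip.get_time(),manip.get_tcp_pos())
E
```

```text
4.3333 [ 0.52079892 -0.2811464   0.28189694]
```

View pics/w2.png

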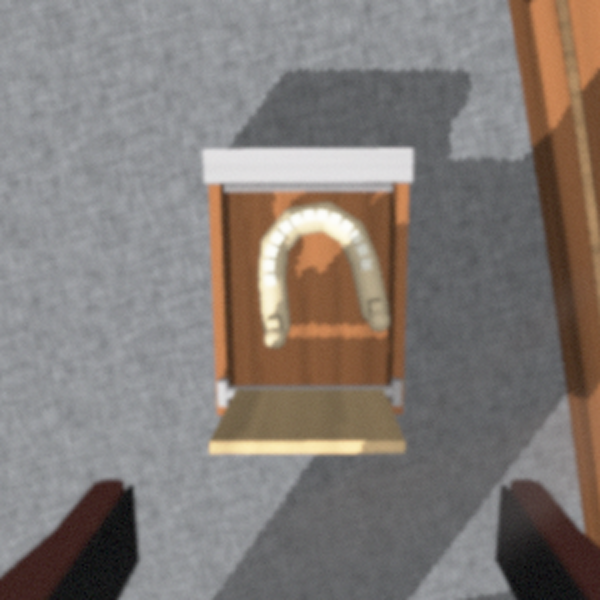

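```bash
cat > fit.py <<'E'
from h import *
from scipy.optimize import least_squares
def case2w(p,x,y,yaw):
    c,s=np.cos(yaw),np.sin(yaw); p=np.atleast_2d(p)
    return np.c_[x+c*p[:,0]-s*p[:,1], y+s*p[:,0]+c*p[:,1], 0.006+p[:,2]]
def flap(d,w,n,a,sl=0):  # d along, w across, n out of upper face
    return [-.056+sl+d*np.cos(a)-n*np.sin(a), w, .0505+d*np.sin(a)+n*np.cos(a)]
E
python3 - <<'E'
from fit import *
z=np.load("c2.npz"); cam=(z["K"],z["d"],z["T"])
uv=np.array([[202,150],[413,148],[210,441],[406,441],[210,453],[405,453],[205,184],[414,182]])*.5+[130,0]
w=np.array([1,1,1,1,1,1,.4,.4])[:,None]
def pts(a): return np.array([[.07,.052,.0615],[.07,-.052,.0615],flap(.104,.04,-.0025,a),flap(.104,-.04,-.0025,a),flap(.104,.04,.0025,a),flap(.104,-.04,.0025,a),[.05,.052,.064],[.05,-.052,.064]])
f=lambda q:((proj(case2w(pts(q[3]),*q[:3]),cam)-uv)*w).ravel()
r=least_squares(f,[.56,-.285,-.22,1.5]); print(r.x); print(f(r.x).reshape(-1,2).round(1))
q=r.x
im=z["im"][:,:,::-1].copy()
P=[[sx*.07,sy*.052,h] for sx in(1,-1) for sy in(1,-1) for h in(0,.046)]+[[-.056,.04,.0505],[-.056,-.04,.0505]]
for p in np.r_[proj(case2w(P,*q[:3]),cam),proj(case2w(pts(q[3]),*q[:3]),cam)]: cv2.circle(im,(int(round(p[0]*16)),int(round(p[1]*16))),20,(0,255,0),-1,cv2.LINE_AA,4)
cv2.imwrite("pics/w3.png",cv2.resize(im[50:250,210:360],None,fx=3,fy=3))
E
```

```text
[ 0.55519809 -0.28468132 -0.21416132  1.55767493]
[[ 0.1 -0.7]
 [ 0.2 -0.3]
 [-0.3  0.3]
 [-0.1 -0.2]
 [-0.   0.2]
 [ 0.3 -0.3]
 [-0.4  1.2]
 [-0.2  1.4]]
```

View pics/w3.png

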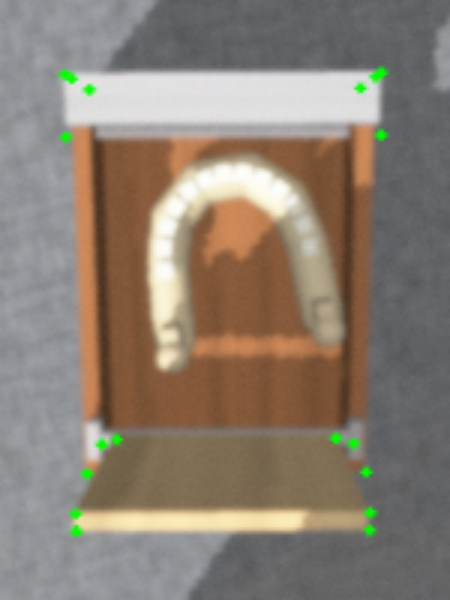

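The fit agrees with the image to about 1 px: case at (0.555, -0.285), yaw -0.214, flap at 1.56 rad. I'll fold it now, with the gripper shut and the tip tracing the flap's arc beyond the rib.

```bash
cat >> fit.py <<'E'
C=(0.5552,-0.2847,-0.2142); Q=down(C[2])
W=lambda x,z: case2w([x,0,z],*C)[0]   # case x, height above underside
def tip(d,a,n=.0025,sl=0):            # TCP with the front lower finger corner on the upper face
    p=flap(d,0,n,a,sl); return W(p[0]-.010,p[2])
E
python3 - <<'E'
from fit import *
manip.command_gripper(0.0)
manip.movel(W(-.115,.27),Q,v=.2)
manip.movel(W(-.115,.0505+.088),v=.2)
for a in np.arange(1.45,0.2,-.13):
    manip.movel(tip(.09,a),v=.12)
print("f",manip.get_ft_force(),manip.get_time())
h=manip.movel(tip(.09,0,-.003),v=.06,until_force=8)
print(h,manip.get_tcp_pos(),W(0,.053)[2],manip.get_ft_force())
im,cam=snap("wrist","w4"); snap("scene","s4"); print(manip.get_time())
s=cv2.imread("pics/s4.png")[170:320,80:280]; w=cv2.imread("pics/w4.png")
cv2.imwrite("pics/m4.png",np.hstack([cv2.resize(s,(400,300)),cv2.resize(w,(400,300))]))
E
```

```text
f [ 0.59217752  0.04858066 -0.51973322] 9.9083
True [ 0.57954201 -0.29027399  0.05784457] 0.059 [-3.08035313  1.97833365 13.98354094]
10.475
```

View pics/m4.png

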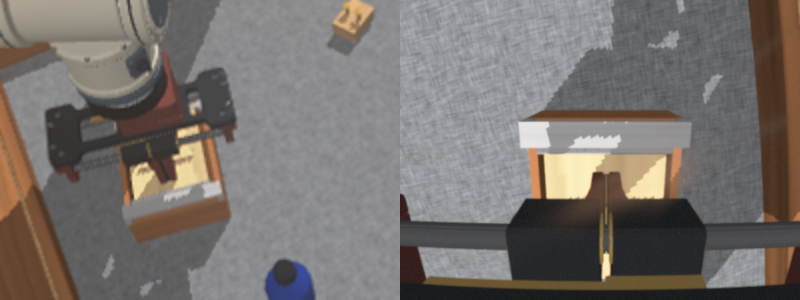

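The flap lies flat under the tip, with contact at z 0.058 against 0.059 expected. Next I'll move the tip behind the rib, press down and push along.

```bash
python3 - <<'E'
from fit import *
manip.movel(W(-.056+.08,.13),v=.12)
manip.movel(W(-.056+.040,.13),v=.12)
manip.movel(W(-.056+.040,.075),v=.12)
h=manip.movel(W(-.056+.040,.049),v=.03,until_force=8)
p=manip.get_tcp_pos(); print(h,p,manip.get_ft_force())
zc=p[2]-.006
c=np.array([np.cos(C[2]),np.sin(C[2])])
for x in np.arange(.044,.0801,.004):
    h=manip.movel(W(-.056+x,zc),v=.03,until_force=25)
    t=manip.get_tcp_pos(); f=manip.get_ft_force()
    print(round(x,3),h,"d %.4f z %.4f"%((t[:2]-C[:2])@c+.056,t[2]),"fx %.1f fz %.1f"%(f[:2]@c,f[2]))
    if h or f[:2]@c<-20: break
print(manip.get_time())
snap("wrist","w5"); snap("scene","s5")
s=cv2.imread("pics/s5.png")[170:320,80:280]; w=cv2.imread("pics/w5.png")
cv2.imwrite("pics/m5.png",np.hstack([cv2.resize(s,(400,300)),cv2.resize(w,(400,300))]))
E
```

```text
True [ 0.54022255 -0.28157575  0.05909267] [-1.68747631  0.66876561  8.51895582]
0.044 False d 0.0436 z 0.0592 fx -2.4 fz 7.2
0.048 False d 0.0476 z 0.0592 fx -0.6 fz 7.4
0.052 False d 0.0516 z 0.0592 fx -1.3 fz 6.9
0.056 False d 0.0556 z 0.0591 fx -1.4 fz 6.6
0.06 False d 0.0596 z 0.0592 fx -2.7 fz 7.0
0.064 False d 0.0622 z 0.0590 fx -5.3 fz 10.1
0.068 False d 0.0653 z 0.0589 fx -8.5 fz 11.5
0.072 False d 0.0692 z 0.0588 fx -9.0 fz 10.7
0.076 False d 0.0721 z 0.0586 fx -11.4 fz 13.1
0.08 False d 0.0724 z 0.0581 fx -22.3 fz 21.1
15.8917
```

View pics/m5.png

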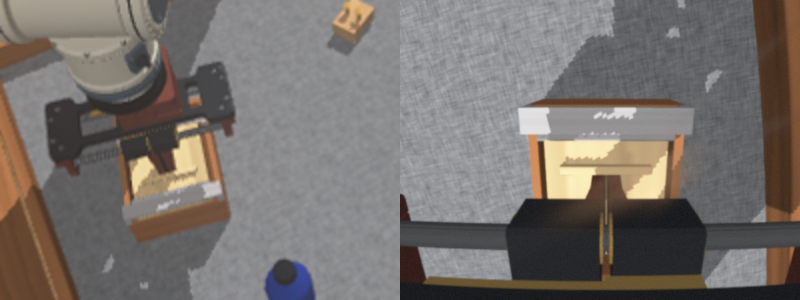

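The tip stops at d = 72.4 mm, which matches the 20 mm slide end stop. I'll let go and check.

```bash
python3 - <<'E'
from fit import *
t=manip.get_tcp_pos(); c=np.array([np.cos(C[2]),np.sin(C[2])]); x=(t[:2]-C[:2])@c
manip.movel(W(x-.002,.06),v=.03)
manip.movel(W(x-.012,.15),v=.12)
manip.movel(W(-.035,.275),v=.2)
im,cam=snap("wrist"); snap("top","t6")
print("ft",manip.get_ft_force(),manip.get_time())
o=im[:,:,::-1].copy()
P=[flap(d,y,.0085,0,.02) for d in(.062,.068) for y in(.03,-.03)]
Z=lambda p:(int(round(p[0]*16)),int(round(p[1]*16)))
for p in proj(case2w(P,*C),cam): cv2.circle(o,Z(p),18,(0,255,0),-1,cv2.LINE_AA,4)
t=cv2.imread("pics/t6.png")[100:340,100:470]
cv2.imwrite("pics/m6.png",np.hstack([cv2.resize(o[50:250,210:360],(450,600)),cv2.copyMakeBorder(t[:,:340],0,360,0,0,cv2.BORDER_CONSTANT)]))
E
```

```text
ft [ 0.02145445  0.65882671 -0.30966859] 18.3583
```

View pics/m6.png

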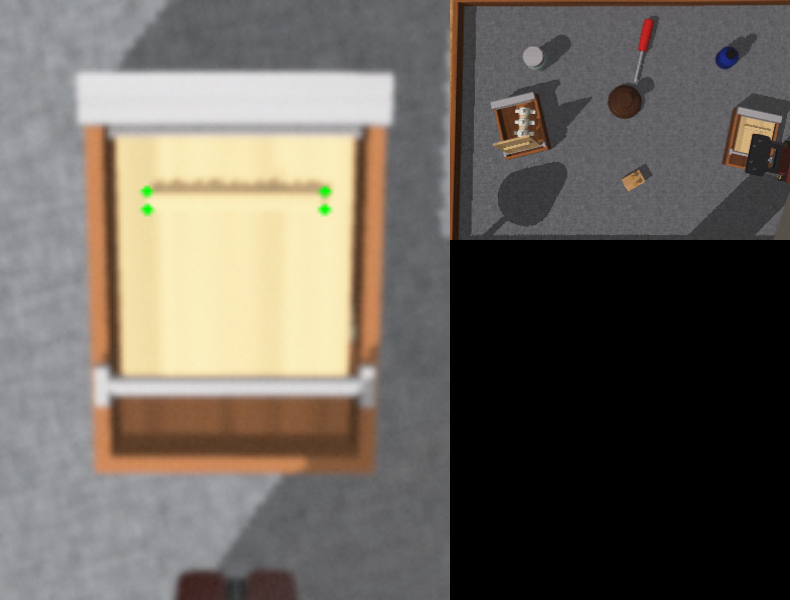

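The flap stays flat with its edge under the lip. The rib sits where a 20 mm slide puts it (crop rows 190–210). The other case and the loose things haven't moved.

```bash
python3 -c "
from station import manip
print(manip.job_done())"
```

```text
the job is handed in; nothing more can be done
None
```

The jaw case's flap is folded flat and slid about 20 mm under the retaining lip, it stayed shut when released, and the job is handed in (no verdict was returned).

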